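# Flip the stop down and butt a tile against it

### The job

Get the tile on the grey cutting board ready for cutting to length: flip the dark stop flag on the fence down across the board, then slide the tile along the board until its short end butts against the flag, with its long side flat against the fence. Finish with the flag fully down and the tile lying flat in that corner, and leave the two cups where they stand.

Things in the scene. Friction and masses are not known exactly. Their poses are not given: they have to be found in the camera images.
- stop_board: Fixed cutting board: grey bed 130 (x) x 320 (y) x 15 mm with an aluminium fence along its +x edge (away from the robot). Origin at the centre of its underside, on the bench; z up; bed top at z = 15 mm. Fence: face towards the tile at x = +45, back at x = +63, top at z = 40 mm, full board length.
- stop_flag (a joint): Flag hinge, rad; axis along the board's y. 0 = fully down (hard limit), lying across the bed square to the fence; 1.57 = arm straight up. Starts leaning back over the fence at 1.75 to 2.15 (limit 2.3); the tip comes over from +x to -x on its way down. Mild friction (0.01 N m) holds it up; tipped below about 1.2 it falls down by its own weight (60 g). Rigid against pushes along the board's y.
- flag_hinge (a point): Point on the flag's hinge axis, above the fence: board x = +54, y = -100, z = +50 mm. Does not move on the board; the hinge lugs beside the flag reach 56 mm above the bench.
- flag_tip (a point): Free end of the flag's tab, moves with the flag, 70 mm from the hinge. The flag is a dark steel paddle 10 mm thick along the board's y: a neck at the hinge, a plate 11 to 55 mm from the hinge (when down: from 3 mm over the bed to 56 mm over the bench), then a tab 7 mm thick, 15 mm long. Raised, the plate's lower edge faces the robot (-x).
- corner (a point): Corner where the tile belongs: on the bed's top, at the foot of the fence face, in line with the lowered flag's stop face (board x = +45, y = -95, z = +15 mm). Axes as the board's: the fence is on its +x side, the lowered flag on its -y side. The seated tile's origin is 21 mm from it towards -x and 30 mm towards +y.
- tile: Cream bisque test tile, 60 (x) x 42 (y) x 8 mm, about 30 g, origin at the centre of its underside, x along its long side, z up. Starts flat on the bed, roughly lengthwise along the fence (its x within 0.2 rad of the board's y), its near end 75 to 155 mm from the stop, 5 to 25 mm off the fence. Slides freely on the bed.
- grey_cup: Loose blue-grey cup, 84 mm across, 65 mm tall, beyond the flag's end of the board; origin at the centre of its underside. To be left alone.
- egg_cup: Loose white egg cup, 49 mm across, 42 mm tall, behind the fence near its other end; origin at the centre of its underside. To be left alone.
There are look-alikes about, which are no part of the job. What is meant by the tile is not green, red or turquoise, and is the larger of those in its own colour.

How it is judged (in metres and radians):
On the way, in this order (a step that is already met when the one before it is completed fails the run):
1. the stop flag is flipped fully down while the tile is still clear of it (value of joint stop_flag below 0.06 rad and y of tile in the frame of corner above 0.04 m), for 0.2 s.
2. the tile is butted against the lowered flag and the fence (value of joint stop_flag below 0.06 rad and x of tile in the frame of corner between -0.026 and -0.017 m and y of tile in the frame of corner between 0.026 and 0.035 m and z of tile in the frame of corner between -0.003 and 0.004 m and angle between the x axis of tile and the y axis of corner, either way round below 0.1 rad), for 0.2 s.
At the end, for the whole second after the job is handed in: The flag is down (within 0.06 rad), the tile lies flat on the bed (within 3 to 4 mm of bed height), its short end within 5 mm of the flag's stop face, its long side within 5 mm of the fence and parallel to it within 0.1 rad, at rest (all of step 2 and linear speed of tile below 0.01 m/s); the robot touches nothing.
It fails at once if a cup is moved by more than 30 mm (distance of any of grey_cup, egg_cup from where it was at the start of the episode above 0.03 m).
It also fails if it takes over 45 s, if anything falls off the work surface, if the arm or the gripper's body presses on something with over 40 N, if the wrist force passes 120 N, or if a joint passes its speed limit or range.

### The arm

A 6-joint arm with a two-finger parallel gripper is mounted at the origin on the work surface; the furniture and walls round the work are solid. World frame = base frame: x ahead of the robot, y to its left, z up, the work surface at z = 0. Lengths are in mm, angles in rad, forces in N, time in s.
With the tool pointing down it reaches from about 250 to 775 mm from the base axis. Payload 4 kg.
Tool frame: the origin (TCP) lies between the finger pads; the fingertips stand manip.finger_overhang ahead of it and the grasp point (between the pads) lies 5 mm behind it (manip.finger_overhang is the distance from the TCP to the fingertips, in mm); z points along the fingers, y is the direction in which the jaws open and shut (so a half turn about z gives the same grasp; the last joint's range is limited). The gripper opens to 94 mm and grips with 3 to 60 N. Pads are 16 mm wide; open, the fingers measure 119 mm over their backs; the gripper's body (75 mm by 177 mm) begins 78 mm behind the grasp point.
Start: joints at [1.005, 0.087, 1.371, -0, 1.684, -0.103], TCP at [245.562, 492.157, 219.506] pointing down, gripper open.
Joint ranges: [-3.1, 3.1], [-0.76, 2.03], [0.27, 2.55], [-1.08, 4.22], [0.17, 2.65], [-2.57, 2.57]. Speed limits (rad/s): [2.79, 2.79, 3.14, 3.14, 3.14, 3.14].

### API

Orientations are given as a 3x3 rotation matrix whose columns are the frame's x, y, z axes.
In Python, from cell import manip gives the robot as it stands.
- The arm moves only by the tool drive_tool, never from a script. Its argument "motion" is a list that holds one entry, the list of rows, each a list of 7 numbers: the closure, from 0 (fully open) to 1 (shut), then the shift along the tool's x, y, z in units of 30 mm (1.0 is 30 mm), then the turn, a rotation vector about the tool's x, y, z in units of 6 degrees (1.0 is 6 degrees). In form: [[[hand, dx, dy, dz, ax, ay, az], ...]]. A call has 1 to 12 rows; each row is the pose to reach, as a shift and turn from the pose commanded when the call began, along the tool's axes at that moment; what a row does not reach only later rows make up. A row lasts 1/10 s, in which the tool goes at most 50 mm and 8.59 degrees, less where a joint would pass 70% of its speed; a pose out of reach is approached as far as the arm can. A call with a gripper value outside its range is refused whole. The fingers move at their own pace and stop on an object; "force" is the grip in N (left out, the last holds). Time passes only in rows, so rows that repeat a pose let the fingers close. It gives the time, the measured TCP pose, the force and the opening at its end, in the units of the state.
- manip.sense(): the state, without advancing time (a new reading comes with each control period).
- manip.capture(name): name is "scene" or "top" or "wrist"; returns a dict with "img" (384x512x3 uint8, red, green, blue), "depth" (384x512 float32, mm along the optical axis (not along the pixel's ray), 0 where there is no reading), "fovy" (degrees; the focal length in pixels is half the picture's height over the tangent of half this angle, whatever the lens; pixels are square), "cx", "cy" (the principal point, pixels), "R" (3x3) and "t" (3): a world point X has camera coordinates R X + t. Camera axes: x right, y down, z forward; pixel columns grow to the right and rows downward; lengths in mm; the calibration is good to about 2 mm. The wrist camera is an equidistant fisheye: a pixel r from the principal point sees the ray r / f radians off the axis. A picture is of the moment at which its call begins.
- manip.finish_job(): hands the job in, once; it reports no verdict.
Trained networks look in the newest picture that a camera, given by its name, has taken for a name from the list of things; names that differ only in an ending like _2 or _b are one class to them, and where a whole thing is asked for, a point or a joint stands for the part that bears it (a point fixed in the world has none). Each returns a list of dicts, best first, with "score" (0 to 1); they miss things now and then, are a little off and sometimes report something else, mostly with a low value. They report only what shows in the picture. A call takes as long as a camera call. They do not tell look-alikes from the thing itself.
- manip.find_in(camera, query): "uv" ([column, row] in pixels, amid what is visible of it).
- manip.outline_of(camera, query): "mask" (384x512 bool, what is visible of it) and "uv" ([column, row] in pixels, amid what is visible of it).
- manip.spot_point(camera, query): "uv" ([column, row] in pixels: a listed point, or the origin of a listed thing).
The state is a dict: "t": time; "qpos": joint angles; "qvel": joint speeds; "tau": joint torques, N m; "tcp_pos": TCP position; "tcp_rot": TCP orientation; "ft_force": force on the tool from outside, world axes, zero at the start; "torque": the same for the moment, N m; "opening": opening from 0.0 (shut) to 1.0 (fully open).
Only numpy, scipy, OpenCV 4.12 (cv2) and the standard library are available. Lean on these libraries where they do the work, as an engineer would, in place of code of your own. Each camera call takes 0.05 s, during which the arm holds its last target.

## Working session

There is one attempt and no reset: what is moved stays moved. The work goes in short steps, Python scripts to look and compute and a tool call to move; the robot and the scene stay as the last step left them, time stands still between calls to the robot, and variables do not carry over. Pictures are saved under pics/ and viewed, and the job is handed in when it is done.

Besides the shell and the picture viewer there is one more tool, called after "Emit:" as a command line: name --argument value ..., lists and objects as JSON in quotes. drive_tool: Moves the arm, as the interface text tells. Its arguments: {"type":"object","properties":{"motion":{"type":"array"},"force":{"type":"number"}},"required":["motion"]}

```bash
mkdir -p pics; ls
cat > h.py <<'E'
import numpy as np, cv2
from cell import manip
def ray(c,u,v):
    h=c["img"].shape[0]; f=h/2/np.tan(np.radians(c["fovy"])/2)
    return np.array([(u-c["cx"])/f,(v-c["cy"])/f,1.])
def at_depth(c,u,v,d): return np.array(c["R"]).T@(ray(c,u,v)*d-np.array(c["t"]))
def at_z(c,u,v,z):
    R=np.array(c["R"]);o=-R.T@np.array(c["t"]);r=R.T@ray(c,u,v);return o+r*(z-o[2])/r[2]
def proj(c,X):
    h=c["img"].shape[0]; f=h/2/np.tan(np.radians(c["fovy"])/2)
    p=np.array(c["R"])@X+np.array(c["t"]);return np.array([c["cx"]+f*p[0]/p[2],c["cy"]+f*p[1]/p[2]])
def save(n,img): cv2.imwrite("pics/"+n,img[:,:,::-1])
E
python3 - <<'E'
from h import *
print(manip.finger_overhang, {k:np.round(v,3) for k,v in manip.sense().items()})
for n in ["scene","top"]:
    c=manip.capture(n); save(n+"0.png",c["img"]); 
    np.save(n+"0.npy",c,allow_pickle=True)
    print(n,c["fovy"],np.round(-np.array(c["R"]).T@c["t"]))
    for q in ["stop_board","stop_flag","flag_hinge","flag_tip","corner","tile","grey_cup","egg_cup"]:
        for fn in (["find_in","spot_point"] if q not in("flag_hinge","flag_tip","corner") else ["spot_point"]):
            try: print(q,fn,[(np.round(d["uv"]).tolist(),round(d["score"],2)) for d in getattr(manip,fn)(n,q)])
            except Exception as e: print(q,fn,e)
E
```

```text
pics
14.0 {'t': np.float64(0.0), 'qpos': array([ 1.005,  0.088,  1.372,  0.   ,  1.684, -0.103]), 'qvel': array([-0.   ,  0.001, -0.001,  0.001, -0.001, -0.   ]), 'tau': array([-1.0000e-03, -3.4017e+01, -3.0243e+01,  7.2000e-02,  3.3000e-02,
       -0.0000e+00]), 'tcp_pos': array([245.263, 491.715, 218.316]), 'tcp_rot': array([[-0.895,  0.446, -0.001],
       [ 0.446,  0.895, -0.002],
       [ 0.   , -0.002, -1.   ]]), 'ft_force': array([-0.716, -0.016,  0.105]), 'torque': array([ 0.001, -0.008, -0.01 ]), 'opening': np.float64(0.999)}
scene 43.96122593105263 [-543. -649.  662.]
stop_board find_in [([270.0, 192.0], 0.56)]
stop_board spot_point [([264.0, 198.0], 0.67)]
stop_flag find_in [([301.0, 169.0], 0.47)]
stop_flag spot_point it knows: corner, egg_cup, flag_hinge, flag_tip, grey_cup, stop_board, tile
flag_hinge spot_point [([296.0, 178.0], 0.73)]
flag_tip spot_point [([299.0, 155.0], 0.63)]
corner spot_point [([295.0, 189.0], 0.62)]
tile find_in [([211.0, 220.0], 0.61), ([250.0, 187.0], 0.58), ([238.0, 226.0], 0.5)]
tile spot_point [([238.0, 228.0], 0.69), ([240.0, 175.0], 0.66),
[... 464 characters left out ...]
p, flag_hinge, flag_tip, grey_cup, stop_board, tile
flag_hinge spot_point [([288.0, 147.0], 0.94)]
flag_tip spot_point [([259.0, 188.0], 0.67), ([287.0, 135.0], 0.55)]
corner spot_point [([283.0, 161.0], 0.56), ([237.0, 186.0], 0.51)]
tile find_in [([158.0, 278.0], 0.97), ([242.0, 186.0], 0.79), ([191.0, 265.0], 0.72), ([276.0, 262.0], 0.62), ([232.0, 263.0], 0.46)]
tile spot_point [([276.0, 262.0], 0.76), ([193.0, 263.0], 0.7), ([232.0, 260.0], 0.68), ([239.0, 189.0], 0.67), ([159.0, 277.0], 0.56)]
grey_cup find_in [([355.0, 148.0], 0.85), ([259.0, 183.0], 0.24)]
grey_cup spot_point [([354.0, 155.0], 0.77)]
egg_cup find_in [([193.0, 153.0], 0.59)]
egg_cup spot_point [([197.0, 157.0], 0.88)]
```

Run:
```python
from h import *
c=np.load("top0.npy",allow_pickle=True).item()
save("topcrop.png",cv2.resize(c["img"][110:300,130:400],None,fx=2.9,fy=2.9,interpolation=cv2.INTER_CUBIC))
c=np.load("scene0.npy",allow_pickle=True).item()
save("scenecrop.png",cv2.resize(c["img"][120:260,180:410],None,fx=3.4,fy=3.4,interpolation=cv2.INTER_CUBIC))
```

```text
(no output)
```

View pics/top0.png

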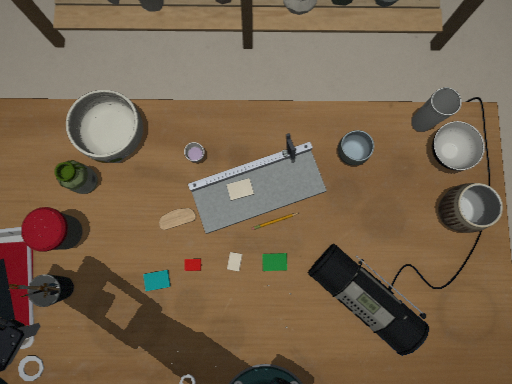

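View pics/topcrop.png

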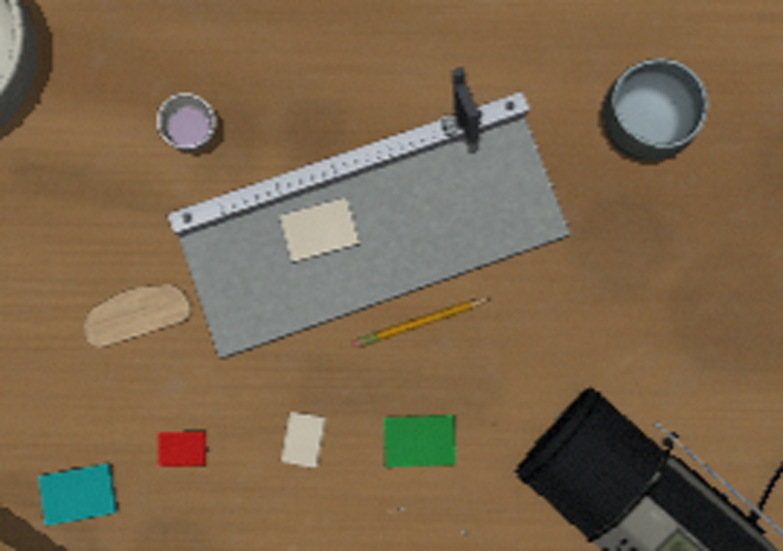

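View pics/scenecrop.png

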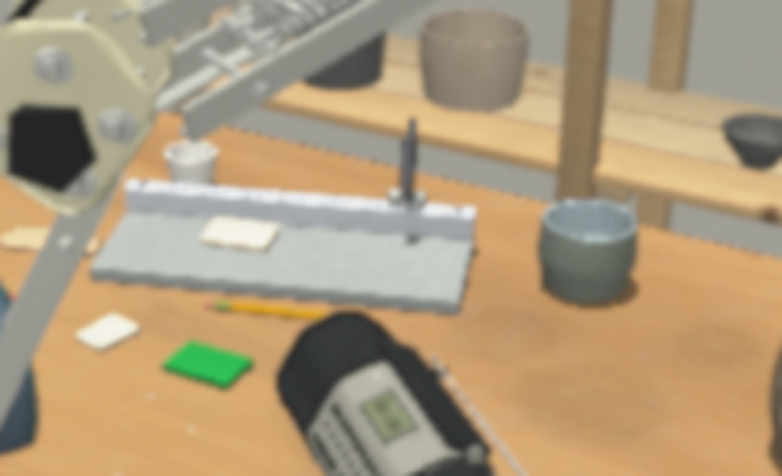

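The tile is the cream one on the board at top (240,189). The smaller cream piece at (234,262) and the green (276,262), red (192,265) and turquoise (158,278) ones are off the board, so they are look-alikes. The flag is up at (290,147). Next I'll measure the poses.

```bash
cat > m.py <<'E'
from h import *
from scipy.optimize import least_squares
def tile_pose(c,uv,zt=23):
    img=c["img"].astype(int)
    m=((img[:,:,0]>200)&(img[:,:,1]>185)&(img[:,:,2]>140)&(img[:,:,0]-img[:,:,2]>12)&(img[:,:,0]-img[:,:,2]<80)).astype(np.uint8)
    n,l,s,_=cv2.connectedComponentsWithStats(m,connectivity=4)
    ys,xs=np.where(m); k=np.argmin((xs-uv[0])**2+(ys-uv[1])**2); L=l[ys[k],xs[k]]
    cn=max(cv2.findContours((l==L).astype(np.uint8),cv2.RETR_EXTERNAL,cv2.CHAIN_APPROX_NONE)[0],key=len)
    P=np.array([at_z(c,*p[0],zt)[:2] for p in cn],np.float32)
    return cv2.minAreaRect(P), s[L]
E
python3 - <<'E'
from m import *
c=np.load("top0.npy",allow_pickle=True).item()
print("tile",tile_pose(c,(240,189)))
# board bits by outline
manip.capture("top")
o=manip.outline_of("top","stop_board")[0]
m=o["mask"]; 
img=c["img"].copy(); 
cn=max(cv2.findContours(m.astype(np.uint8),cv2.RETR_EXTERNAL,cv2.CHAIN_APPROX_NONE)[0],key=len)
# hand-read corners from crop
P={n:np.array(p)/2.9+[130,110] for n,p in dict(bedNR=(569,235),bedNL=(221,356),fenR=(528,95.5),fenL=(169,212),fenfL=(180,234),fenfR=(531,115)).items()}
B={"bedNR":(-65,-160,15),"bedNL":(-65,160,15),"fenR":(63,-160,40),"fenL":(63,160,40),"fenfL":(45,160,40),"fenfR":(45,-160,40)}
def res(p):
    x,y,a=p;R=np.array([[np.cos(a),-np.sin(a)],[np.sin(a),np.cos(a)]]);r=[]
    for n in P:
        b=B[n]; w=np.r_[R@np.array(b[:2])+[x,y],b[2]]; r+=list(proj(c,w)-P[n])
    return r
s=least_squares(res,[450,20,0.3]); print(s.x,np.round(s.fun,1))
np.save("board.npy",s.x)
x,y,a=s.x;R=np.array([[np.cos(a),-np.sin(a)],[np.sin(a),np.cos(a)]])
W=lambda b:np.r_[R@np.array(b[:2])+[x,y],b[2]]
print("hinge",W((54,-100,50)),proj(c,W((54,-100,50))),"tile ang rel")
(ct,sz,an),_=tile_pose(c,(240,189)); print("tile in board",R.T@(np.array(ct)-[x,y]),an-np.degrees(a))
for th in (1.75,1.95,2.15): print(th,proj(c,W((54-70*np.cos(th),-100,50+70*np.sin(th)))))
cs=np.load("scene0.npy",allow_pickle=True).item()
for th in (1.75,1.95,2.15): print(th,proj(cs,W((54-70*np.cos(th),-100,50+70*np.sin(th)))))
for n in B: print(n,proj(cs,W(B[n])))
d=c["depth"]
u,v=proj(c,W((0,-60,15))).astype(int);print("bed z",at_depth(c,u,v,d[v,u]))
for n,uv in (("grey",(356,148)),("egg",(195,152))): print(n,at_z(c,*uv,50 if n=="grey" else 40), R.T@(at_z(c,*uv,50)[:2]-[x,y]))
E
```

```text
Traceback (most recent call last):
  File "m.py", line 7, in tile_pose
    ys,xs=np.where(m); k=np.argmin((xs-uv[0])**2+(ys-uv[1])**2); L=l[ys[k],xs[k]]
                         ~~~~~~~~~^^^^^^^^^^^^^^^^^^^^^^^^^^^^^
ValueError: attempt to get argmin of an empty sequence
```

```bash
cat > m.py <<'E'
from h import *
from scipy.optimize import least_squares
def tile_pose(c,uv,zt=23):
    img=c["img"].astype(int)
    m=((img[:,:,0]>155)&(img[:,:,0]-img[:,:,2]>15)&(img[:,:,0]-img[:,:,2]<70)&(img[:,:,1]>140)).astype(np.uint8)
    n,l,s,_=cv2.connectedComponentsWithStats(m,connectivity=4)
    ys,xs=np.where(m); k=np.argmin((xs-uv[0])**2+(ys-uv[1])**2); L=l[ys[k],xs[k]]
    cn=max(cv2.findContours((l==L).astype(np.uint8),cv2.RETR_EXTERNAL,cv2.CHAIN_APPROX_NONE)[0],key=len)
    P=np.array([at_z(c,*p[0],zt)[:2] for p in cn],np.float32)
    return cv2.minAreaRect(P), s[L]
E
cat > b.py <<'E'
from m import *
c=np.load("top0.npy",allow_pickle=True).item()
print(c["img"][189,240],c["img"][189,228:252,0])
print("tile",tile_pose(c,(240,189)))
P={n:np.array(p)/2.9+[130,110] for n,p in dict(bedNR=(569,235),bedNL=(221,356),fenR=(528,95.5),fenL=(169,212),fenfL=(180,234),fenfR=(531,115)).items()}
B={"bedNR":(-65,-160,15),"bedNL":(-65,160,15),"fenR":(63,-160,40),"fenL":(63,160,40),"fenfL":(45,160,40),"fenfR":(45,-160,40)}
def res(p):
    x,y,a=p;R=np.array([[np.cos(a),-np.sin(a)],[np.sin(a),np.cos(a)]]);r=[]
    for n in P:
        b=B[n]; w=np.r_[R@np.array(b[:2])+[x,y],b[2]]; r+=list(proj(c,w)-P[n]+.5)
    return r
s=least_squares(res,[450,20,0.3]); print(s.x,np.round(s.fun,1))
np.save("board.npy",s.x)
x,y,a=s.x;R=np.array([[np.cos(a),-np.sin(a)],[np.sin(a),np.cos(a)]])
W=lambda b:np.r_[R@np.array(b[:2])+[x,y],b[2]]
print("hinge",W((54,-100,50)),proj(c,W((54,-100,50))),"tile ang rel")
(ct,sz,an),_=tile_pose(c,(240,189)); print("tile in board",R.T@(np.array(ct)-[x,y]),an-np.degrees(a))
cs=np.load("scene0.npy",allow_pickle=True).item()
for th in (1.75,1.95,2.15): 
  w=W((54-70*np.cos(th),-100,50+70*np.sin(th)));print(th,w,proj(c,w),proj(cs,w))
for n in B: print(n,proj(cs,W(B[n])))
d=c["depth"]
u,v=proj(c,W((0,-60,15))).astype(int);print("bed z",at_depth(c,u,v,d[v,u]))
for n,uv in (("grey",(356,148)),("egg",(195,152))): print(n,at_z(c,*uv,50 if n=="grey" else 40), R.T@(at_z(c,*uv,50)[:2]-[x,y]))
E
python3 b.py
```

```text
[190 184 165] [178 193 190 190 192 191 190 192 192 192 192 193 190 192 192 194 196 195
 195 193 195 193 194 192]
tile (((527.7098388671875, 65.39260864257812), (40.214115142822266, 57.503028869628906), 16.214012145996094), array([227, 179,  26,  21, 374], dtype=int32))
[5.32097809e+02 1.95896659e+01 3.36688628e-01] [ 1.6  1.  -0.5  0.9 -0.5 -0.8  0.1  0.1 -1.5 -0.6  1.  -0.8]
hinge [616.10225926 -56.9560869   50.        ] [289.85207895 151.54088536] tile ang rel
tile in board [10.9900167 44.6809062] -3.076825229752359
1.75 [627.87893438 -52.83406807 118.87901628] [290.6608978  138.58168551] [301.58856705 155.12345348]
1.95 [640.56002003 -48.39549154 115.02718005] [288.54009532 133.71920866] [302.20632879 154.62873763]
2.15 [652.26605194 -44.29819893 108.58291536] [286.50536637 129.67745602] [302.7373954  155.06362539]
bedNR [314.89272319 208.75177369]
bedNL [206.12467897 197.8368202 ]
fenR [320.41433836 181.3266229 ]
fenL [218.74900205 172.32867518]
fenfL [217.02262791 174.68284699]
fenfR [319.73963134 183.88788087]
bed z [552.17108022 -34.96641834  14.31524933]
grey [ 626.22434015 -219.10913054   50.        ] [   9.98432427 -256.39273121]
egg [615.92155044 176.11769957  40.        ] [127.80572641 119.525878  ]
```

```bash
cat > g.py <<'E'
from m import *
bx,by,ba=np.load("board.npy")
R2=np.array([[np.cos(ba),-np.sin(ba)],[np.sin(ba),np.cos(ba)]])
def rel(b,tip):  # board x,y and fingertip z -> row numbers; tool y along board x
    s=manip.sense();R=s["tcp_rot"]
    yb=np.r_[R2@[1,0],0]; sg=np.sign(yb@R[:,1]); y=yb*sg; z=np.array([0,0,-1.]); x=np.cross(y,z)
    T=np.column_stack([x,y,z]); w=np.r_[R2@np.array(b)+[bx,by],tip+14]
    print("tgt",np.round(w),"row",np.round(R.T@(w-s["tcp_pos"])/30,2),np.round(np.degrees(cv2.Rodrigues(R.T@T)[0].ravel())/6,2),
     "now board",np.round(R2.T@(s["tcp_pos"][:2]-[bx,by]),1),"tip",round(s["tcp_pos"][2]-14,1))
E
python3 -c "
from g import *
rel((130,-100),200);rel((130,-100),85);rel((15,-100),85)"
```

```text
tgt [688. -32. 214.] row [-20.99  -9.05   0.18] [ 0.   -0.    7.36] now board [-114.3  540.7] tip 205.5
tgt [688. -32.  99.] row [-20.99  -9.05   4.02] [ 0.   -0.    7.36] now board [-114.3  540.7] tip 205.5
tgt [579. -70.  99.] row [-18.32 -11.79   4.02] [ 0.   -0.    7.36] now board [-114.3  540.7] tip 205.5
```

Emit:
drive_tool --motion '[[[1,-21,-9,0.2,0,0,7.36],[1,-21,-9,0.2,0,0,7.36],[1,-21,-9,0.2,0,0,7.36],[1,-21,-9,0.2,0,0,7.36],[1,-21,-9,0.2,0,0,7.36],[1,-21,-9,0.2,0,0,7.36],[1,-21,-9,0.2,0,0,7.36],[1,-21,-9,0.2,0,0,7.36],[1,-21,-9,0.2,0,0,7.36],[1,-21,-9,0.2,0,0,7.36],[1,-21,-9,0.2,0,0,7.36],[1,-21,-9,0.2,0,0,7.36]]]' --force 10

```text
t: 2.5
tcp_pos: [634.6, 32.7, 214.3]
tcp_rot: [[-0.331, 0.944, 0.0], [0.944, 0.331, 0.0], [0.0, 0.0, -1.0]]
ft_force: [1.1, -0.6, 0.3]
opening: 0.022
```

```bash
python3 -c "
from g import *
rel((130,-100),200);rel((130,-100),85);rel((15,-100),85)"
```

```text
tgt [688. -32. 214.] row [-2.62  0.96  0.01] [ 0. -0.  0.] now board [101.1 -21.5] tip 200.3
tgt [688. -32.  99.] row [-2.62  0.96  3.84] [ 0. -0.  0.] now board [101.1 -21.5] tip 200.3
tgt [579. -70.  99.] row [-2.62 -2.87  3.84] [ 0. -0.  0.] now board [101.1 -21.5] tip 200.3
```

Emit:
drive_tool --motion '[[[1,-2.6,1,0,0,0,0],[1,-2.6,1,0,0,0,0],[1,-2.6,1,0,0,0,0],[1,-2.6,1,0,0,0,0]]]'

```text
t: 2.9
tcp_pos: [687.6, -29.7, 213.3]
tcp_rot: [[-0.33, 0.944, -0.002], [0.944, 0.33, 0.001], [0.001, -0.001, -1.0]]
ft_force: [0.2, 0.9, -0.5]
opening: 0.004
```

Run:
```python
from g import *
rel((130,-100),85)
for n in ("top","scene"):
    c=manip.capture(n); cs=c["img"][100:260,170:400]; save(n+"1.png",cv2.resize(cs,None,fx=3.4,fy=3.4,interpolation=cv2.INTER_CUBIC))
c=manip.capture("wrist"); save("wrist1.png",c["img"])
```

```text
tgt [688. -32.  99.] row [-0.08 -0.01  3.81] [-0.01 -0.01 -0.01] now board [130.5 -97.9] tip 199.3
```

View pics/scene1.png

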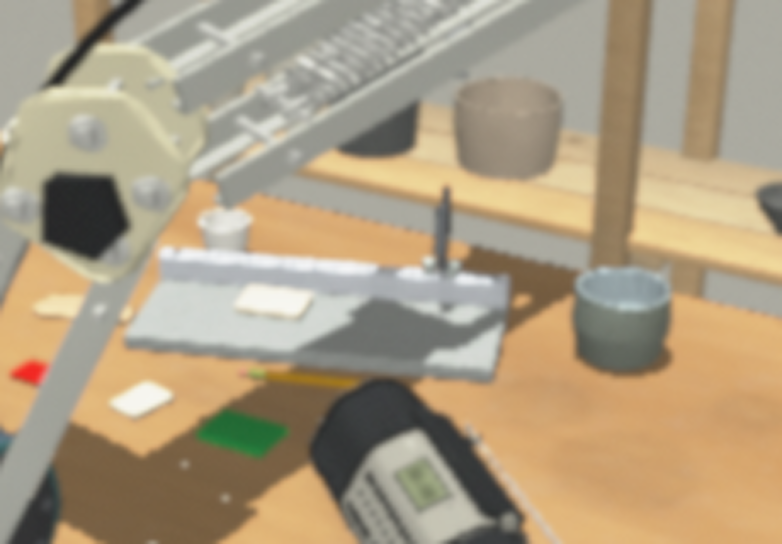

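View pics/wrist1.png

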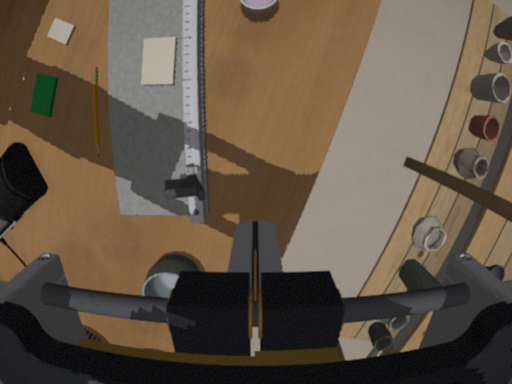

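```bash
cat >> h.py <<'E'
def projf(c,X):
    h=c["img"].shape[0]; f=h/2/np.tan(np.radians(c["fovy"])/2)
    p=np.array(c["R"])@X+np.array(c["t"]);r=np.hypot(p[0],p[1]);k=f*np.arctan2(r,p[2])/r
    return np.array([c["cx"]+k*p[0],c["cy"]+k*p[1]])
E
python3 - <<'E'
from g import *
c=manip.capture("wrist"); img=c["img"].copy()
img=cv2.resize(img[0:280,90:310],None,fx=2.1*1.0,fy=2.1)
W=lambda b:np.r_[R2@np.array(b[:2])+[bx,by],b[2]]
pts=[(54,-100,50),(63,-160,40),(63,160,40),(45,-160,40),(-65,-160,15),(-65,160,15),(45,0,15),(45,0,40),(130,-100,15)]+[(54-70*np.cos(t),-100,50+70*np.sin(t)) for t in (1.75,1.95,2.15)]
for b in pts:
    p=projf(c,W(b)); print(b,np.round(p)); q=((p-[90,0])*2.1).astype(int); cv2.circle(img,tuple(map(int,q)),3,(255,0,0),1)
save("wo.png",img)
E
```

```text
(54, -100, 50) [189. 179.]
(63, -160, 40) [200. 224.]
(63, 160, 40) [198. -34.]
(45, -160, 40) [187. 223.]
(-65, -160, 15) [117. 214.]
(-65, 160, 15) [109. -13.]
(45, 0, 15) [185.  94.]
(45, 0, 40) [180.  93.]
(130, -100, 15) [254. 172.]
(np.float64(66.47722389546445), -100, np.float64(118.87901628117558)) [186. 198.]
(np.float64(79.91265819459008), -100, np.float64(115.02718005027086)) [201. 196.]
(np.float64(92.31503658361896), -100, np.float64(108.58291535589484)) [214. 194.]
```

View pics/wo.png

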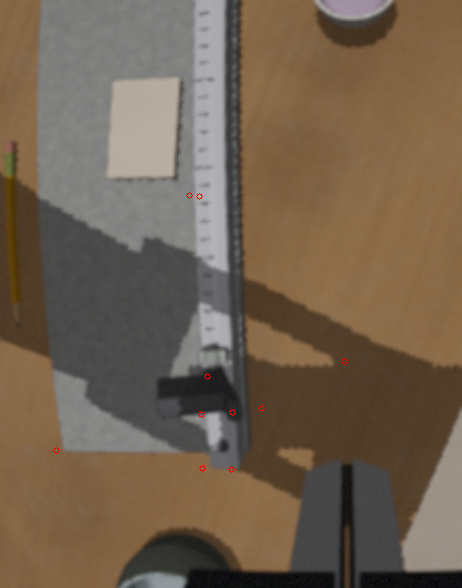

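Run:
```python
from g import *
c=np.load("top0.npy",allow_pickle=True).item()
W=lambda b:np.r_[R2@np.array(b[:2])+[bx,by],b[2]]
u0,v0,k=180,130,5
img=cv2.resize(c["img"][130:240,180:335],None,fx=k,fy=k,interpolation=cv2.INTER_CUBIC)
def L(*bs,col=(255,0,0)):
    q=np.array([((proj(c,W(b))+.5-[u0,v0])*k) for b in bs]).astype(int); cv2.polylines(img,[q.reshape(-1,1,2)],True,col,1)
L((45,-160,40),(63,-160,40),(63,160,40),(45,160,40))
L((-65,-160,15),(45,-160,15),(45,160,15),(-65,160,15),col=(0,255,0))
save("to.png",img)
```

```text
(no output)
```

View pics/to.png

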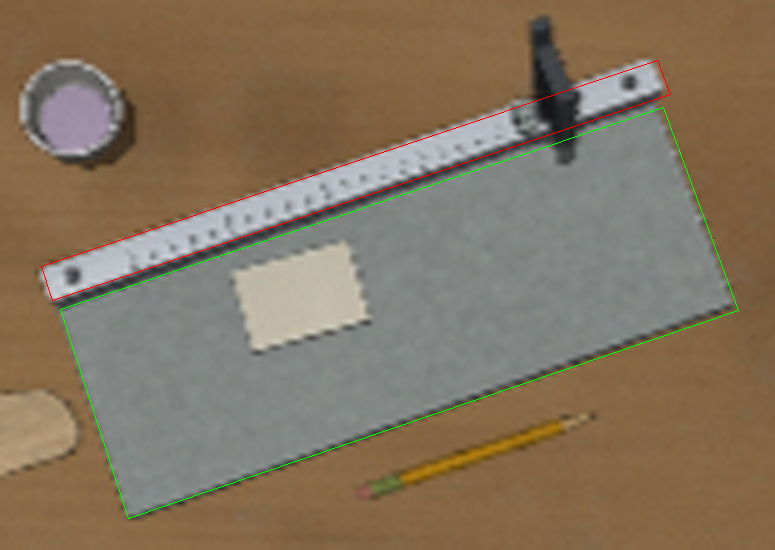

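Emit:
drive_tool --motion '[[[1,0,0,1.9,0,0,0],[1,0,0,3.8,0,0,0],[1,0,0,3.8,0,0,0],[1,0,0,3.8,0,0,0],[1,0,-0.7,3.8,0,0,0],[1,0,-1.4,3.8,0,0,0],[1,0,-1.9,3.8,0,0,0],[1,0,-2.4,3.8,0,0,0],[1,0,-2.9,3.8,0,0,0],[1,0,-3.4,3.8,0,0,0],[1,0,-3.8,3.8,0,0,0],[1,0,-3.8,3.8,0,0,0]]]'

```text
t: 4.3
tcp_pos: [580.7, -67.4, 103.4]
tcp_rot: [[-0.33, 0.944, 0.005], [0.944, 0.33, -0.001], [-0.003, 0.004, -1.0]]
ft_force: [-0.5, 0.5, -0.3]
opening: 0.003
```

Run:
```python
from g import *
rel((-30,100),105)
c=manip.capture("scene");cs=c["img"][100:260,170:400]; save("scene2.png",cv2.resize(cs,None,fx=3.4,fy=3.4,interpolation=cv2.INTER_CUBIC))
c=manip.capture("wrist"); save("wrist2.png",c["img"])
```

```text
tgt [471. 104. 119.] row [ 6.6  -1.57 -0.54] [0.04 0.02 0.  ] now board [ 17.1 -98.2] tip 89.4
```

View pics/scene2.png

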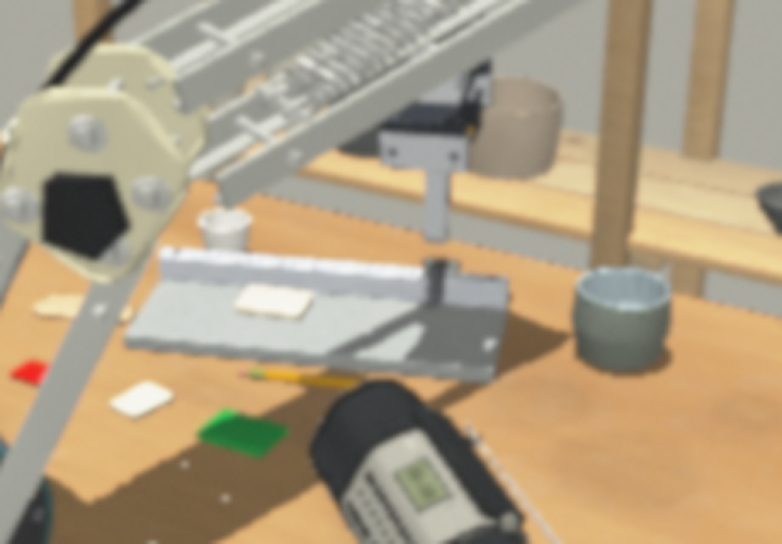

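View pics/wrist2.png

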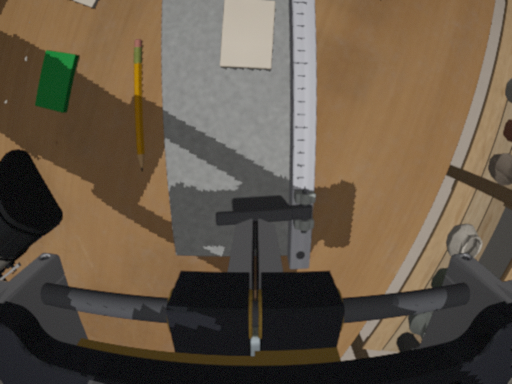

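Run:
```python
from g import *
rel((-40,45),60)
rel((-40,45),18)
c=manip.capture("top");(ct,sz,an),n=tile_pose(c,(240,189));print(R2.T@(np.array(ct)-[bx,by]),sz,an-np.degrees(ba),n)
```

```text
tgt [479.  49.  74.] row [ 4.77 -1.93  0.93] [0.03 0.02 0.  ] now board [ 17.8 -98. ] tip 88.2
tgt [479.  49.  32.] row [ 4.77 -1.93  2.33] [0.03 0.02 0.  ] now board [ 17.8 -98. ] tip 88.2
[11.11963435 44.54131172] (41.00814437866211, 58.680885314941406) -3.3626385613563627 [227 179  27  21 386]
```

Emit:
drive_tool --motion '[[[1,4.77,-1.93,0,0,0,0],[1,4.77,-1.93,0,0,0,0],[1,4.77,-1.93,0,0,0,0],[1,4.77,-1.93,0,0,0,0],[1,4.77,-1.93,0.9,0,0,0],[1,4.77,-1.93,1.6,0,0,0],[1,4.77,-1.93,2.0,0,0,0],[1,4.77,-1.93,2.0,0,0,0],[1,4.77,-1.93,2.0,0,0,0]]]'

```text
t: 5.35
tcp_pos: [478.9, 48.7, 40.7]
tcp_rot: [[-0.331, 0.944, 0.001], [0.944, 0.331, 0.0], [-0.0, 0.001, -1.0]]
ft_force: [0.0, -0.0, -0.1]
opening: 0.006
```

Run:
```python
from g import *
rel((-40,45),18)
c=manip.capture("wrist"); save("wrist3.png",c["img"])
c=manip.capture("top"); save("top3.png",cv2.resize(c["img"][120:250,170:340],None,fx=4.5,fy=4.5,interpolation=cv2.INTER_CUBIC))
d=c["depth"]
W=lambda b:np.r_[R2@np.array(b[:2])+[bx,by],b[2]]
for x in (40,30,20,10,5,0,-5,-10,-15): 
    z=[]
    for y in (-100,-98,-96,-94):
        u,v=np.round(proj(c,W((x,y,53)))).astype(int); z.append(round(float(at_depth(c,u,v,d[v,u])[2]),1))
    print(x,z)
```

```text
tgt [479.  49.  32.] row [-0.    0.02  0.29] [0.01 0.   0.  ] now board [-40.6  45.1] tip 26.7
40 [54.2, 56.3, 55.4, 55.4]
30 [57.8, 56.0, 55.8, 52.9]
20 [53.5, 54.1, 52.8, 51.2]
10 [54.9, 56.9, 56.9, 54.2]
5 [53.8, 51.9, 54.8, 51.8]
0 [53.3, 53.3, 52.9, 50.3]
-5 [53.0, 56.9, 56.9, 55.1]
-10 [55.7, 54.5, 57.1, 57.1]
-15 [12.5, 14.2, 13.7, 15.1]
```

View pics/wrist3.png

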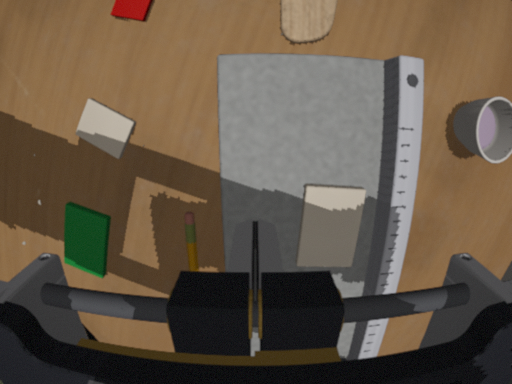

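View pics/top3.png

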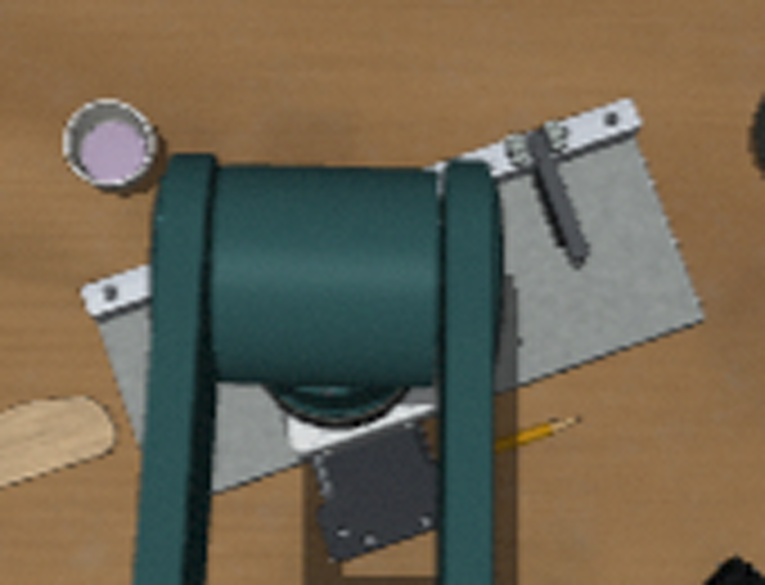

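Emit:
drive_tool --motion '[[[1,0,0,0.27,0,0,0],[1,0,0,0.27,0,0,0],[1,0,0.15,0.27,0,0,0],[1,0,0.3,0.27,0,0,0],[1,0,0.45,0.27,0,0,0],[1,0,0.6,0.27,0,0,0],[1,0,0.7,0.27,0,0,0],[1,0,0.8,0.27,0,0,0],[1,0,0.8,0.27,0,0,0]]]'

```text
t: 6.35
tcp_pos: [501.1, 57.0, 32.1]
tcp_rot: [[-0.331, 0.944, 0.0], [0.944, 0.331, 0.0], [0.0, 0.0, -1.0]]
ft_force: [0.1, 0.3, -0.4]
opening: 0.004
```

Run:
```python
from g import *
rel((-40,45),18)
c=manip.capture("wrist"); save("wrist4.png",cv2.resize(c["img"][150:384,180:430],None,fx=2.5,fy=2.5))
print(manip.sense()["ft_force"])
```

```text
tgt [479.  49.  32.] row [-0.02 -0.77  0.  ] [ 0.   -0.    0.01] now board [-16.9  45.6] tip 18.1
[-0.48198673 -0.45075441 -0.69843303]
```

View pics/wrist4.png

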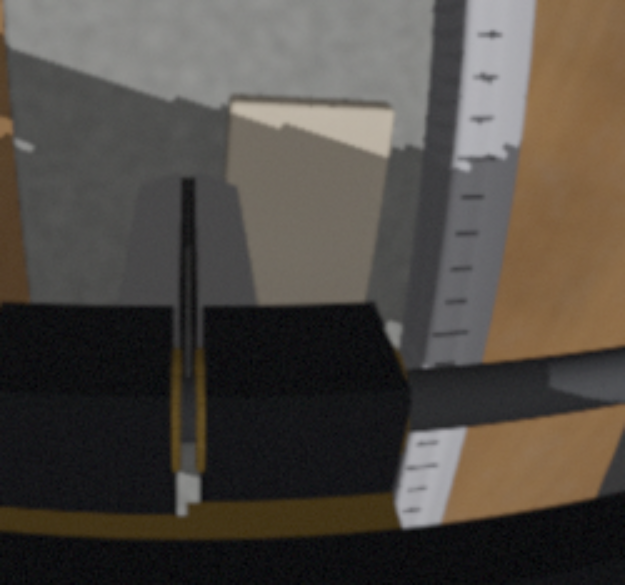

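Emit:
drive_tool --motion '[[[1,0,0.1,0,0,0,0],[1,0,0.2,0,0,0,0],[1,0,0.27,0,0,0,0],[1,0,0.27,0,0,0,0]]]'

```text
t: 6.8
tcp_pos: [508.7, 59.7, 32.2]
tcp_rot: [[-0.331, 0.944, 0.0], [0.944, 0.331, 0.0], [0.0, 0.0, -1.0]]
ft_force: [0.4, 0.6, 0.8]
opening: 0.003
```

Run:
```python
from g import *
rel((-40,45),18)
c=manip.capture("wrist"); save("wrist5.png",cv2.resize(c["img"][150:384,180:430],None,fx=2.5,fy=2.5))
print(manip.sense()["ft_force"])
```

```text
tgt [479.  49.  32.] row [-0.02 -1.04  0.01] [ 0.   -0.    0.01] now board [-8.8 45.6] tip 18.2
[0.33243386 0.81914324 0.26320284]
```

View pics/wrist5.png

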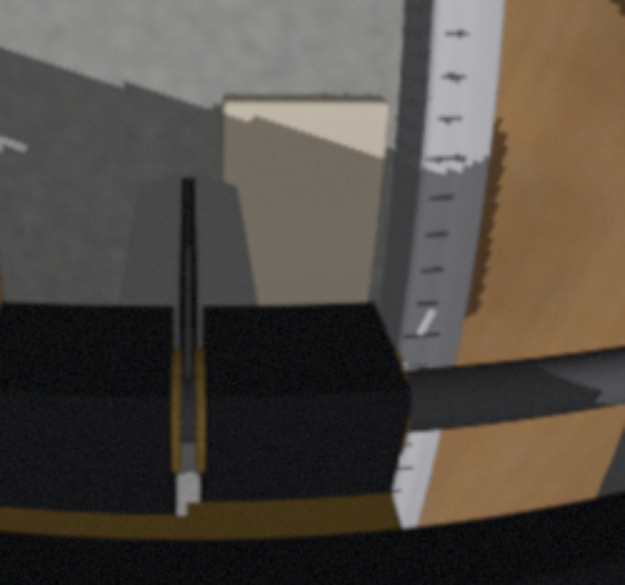

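Emit:
drive_tool --motion '[[[1,0,0.05,0,0,0,0],[1,0,0.1,0,0,0,0],[1,0,0.1,0,0,0,0]]]'

```text
t: 7.15
tcp_pos: [511.4, 60.6, 32.2]
tcp_rot: [[-0.331, 0.944, 0.0], [0.944, 0.331, 0.0], [0.0, 0.0, -1.0]]
ft_force: [0.7, 0.4, -1.4]
opening: 0.005
```

Emit:
drive_tool --motion '[[[1,0,0.05,0,0,0,0],[1,0,0.05,0,0,0,0]]]'

```text
t: 7.35
tcp_pos: [512.8, 61.1, 32.1]
tcp_rot: [[-0.331, 0.944, 0.0], [0.944, 0.331, 0.0], [0.0, 0.0, -1.0]]
ft_force: [0.6, 0.1, -0.4]
opening: 0.0
```

Run:
```python
from g import *
rel((-40,45),18)
c=manip.capture("wrist"); save("wrist6.png",cv2.resize(c["img"][150:384,180:430],None,fx=2.5,fy=2.5))
print(manip.sense()["ft_force"])
```

```text
tgt [479.  49.  32.] row [-0.02 -1.18  0.  ] [ 0.   -0.    0.01] now board [-4.5 45.6] tip 18.1
[-0.45326655 -0.34531038 -0.18061784]
```

View pics/wrist6.png

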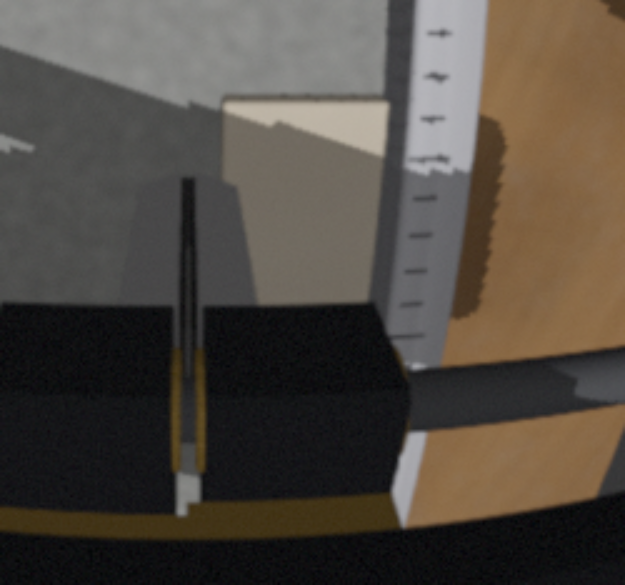

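Emit:
drive_tool --motion '[[[1,0,0.04,0,0,0,0],[1,0,0.04,0,0,0,0]]]'

```text
t: 7.6
tcp_pos: [513.3, 61.2, 32.0]
tcp_rot: [[-0.331, 0.944, -0.001], [0.944, 0.331, -0.001], [-0.0, -0.001, -1.0]]
ft_force: [-1.7, -1.5, 1.2]
opening: 0.008
```

Emit:
drive_tool --motion '[[[1,0,0.04,0,0,0,0],[1,0,0.04,0,0,0,0]]]'

```text
t: 7.8
tcp_pos: [513.5, 61.1, 31.9]
tcp_rot: [[-0.331, 0.944, -0.003], [0.944, 0.331, -0.002], [-0.0, -0.004, -1.0]]
ft_force: [-4.0, -2.9, 3.0]
opening: 0.007
```

Emit:
drive_tool --motion '[[[1,0,-0.4,0,0,0,0],[1,0,-0.4,0,0,0,0],[0.9,0,-0.4,-1.5,0,0,0],[0.9,0,-0.4,-2,0,0,0],[0.9,1.75,0.8,-2,0,0,0],[0.9,1.75,0.8,-2,0,0,0],[0.9,1.75,0.8,-2,0,0,0]]]'

```text
t: 8.5
tcp_pos: [520.3, 121.0, 92.0]
tcp_rot: [[-0.334, 0.943, 0.001], [0.943, 0.334, 0.001], [0.0, 0.001, -1.0]]
ft_force: [-0.5, -0.8, -0.5]
opening: 0.101
```

Run:
```python
from g import *
rel((20,97),18)
c=manip.capture("wrist"); save("wrist7.png",c["img"])
print(manip.sense()["opening"])
```

```text
tgt [519. 118.  32.] row [-0.09 -0.08  2.  ] [ 0.01 -0.    0.04] now board [22.4 99.6] tip 78.0
0.10226296402647193
```

View pics/wrist7.png

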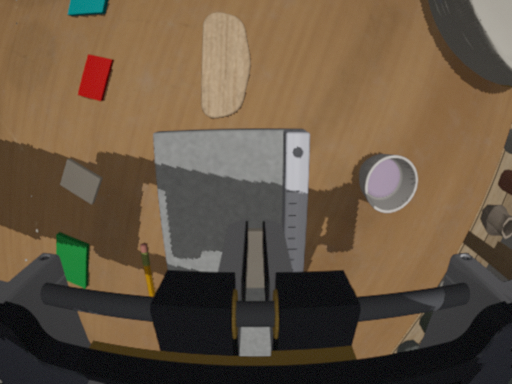

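Emit:
drive_tool --motion '[[[0.9,-0.05,-0.08,1,0,0,0],[0.9,-0.05,-0.08,2,0,0,0],[0.9,-0.05,-0.08,2,0,0,0],[0.9,-0.4,-0.08,2,0,0,0],[0.9,-0.8,-0.08,2,0,0,0],[0.9,-1.2,-0.08,2,0,0,0],[0.9,-1.2,-0.08,2,0,0,0]]]'

```text
t: 9.25
tcp_pos: [530.5, 82.4, 32.4]
tcp_rot: [[-0.328, 0.945, 0.001], [0.945, 0.328, -0.001], [-0.001, 0.0, -1.0]]
ft_force: [-0.6, -0.6, 0.1]
opening: 0.099
```

Run:
```python
from g import *
rel((20,-24),18)
print(manip.sense()["ft_force"])
c=manip.capture("scene");cs=c["img"][140:230,190:340]; save("scene8.png",cv2.resize(cs,None,fx=5,fy=5,interpolation=cv2.INTER_CUBIC))
```

```text
tgt [559.   4.  32.] row [-2.79  0.03  0.01] [ 0.    0.01 -0.02] now board [19.3 59.8] tip 18.4
[-0.6363082  -0.5999266   0.09271914]
```

View pics/scene8.png

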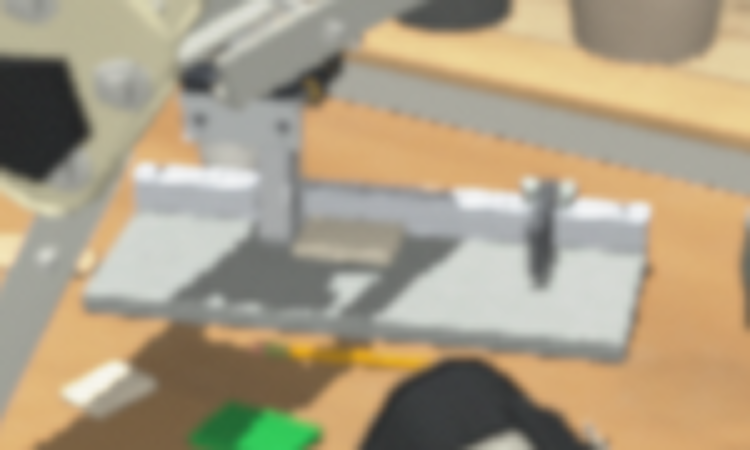

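Emit:
drive_tool --motion '[[[0.9,-0.25,0,0,0,0,0],[0.9,-0.5,0,0,0,0,0],[0.9,-0.75,0,0,0,0,0],[0.9,-1,0,0,0,0,0],[0.9,-1.25,0,0,0,0,0],[0.9,-1.5,0,0,0,0,0],[0.9,-1.75,0,0,0,0,0],[0.9,-2,0,0,0,0,0],[0.9,-2.2,0,0,0,0,0],[0.9,-2.35,0,0,0,0,0],[0.9,-2.45,0,0,0,0,0],[0.9,-2.45,0,0,0,0,0]]]'

```text
t: 10.5
tcp_pos: [554.2, 14.8, 32.1]
tcp_rot: [[-0.331, 0.944, 0.0], [0.944, 0.331, -0.0], [-0.0, -0.0, -1.0]]
ft_force: [-0.3, 1.0, 0.3]
opening: 0.099
```

Run:
```python
from g import *
rel((20,-24),18)
c=manip.capture("scene");cs=c["img"][140:230,190:340]; save("scene9.png",cv2.resize(cs,None,fx=5,fy=5,interpolation=cv2.INTER_CUBIC))
c=manip.capture("top");cs=c["img"][120:250,170:340]; save("top9.png",cv2.resize(cs,None,fx=4.5,fy=4.5,interpolation=cv2.INTER_CUBIC))
```

```text
tgt [559.   4.  32.] row [-0.41  0.02  0.  ] [-0.  0.  0.] now board [ 19.3 -11.8] tip 18.1
```

View pics/scene9.png

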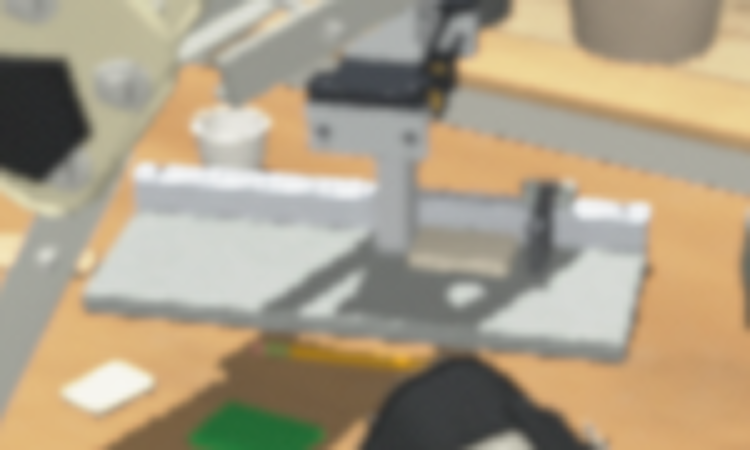

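View pics/top9.png

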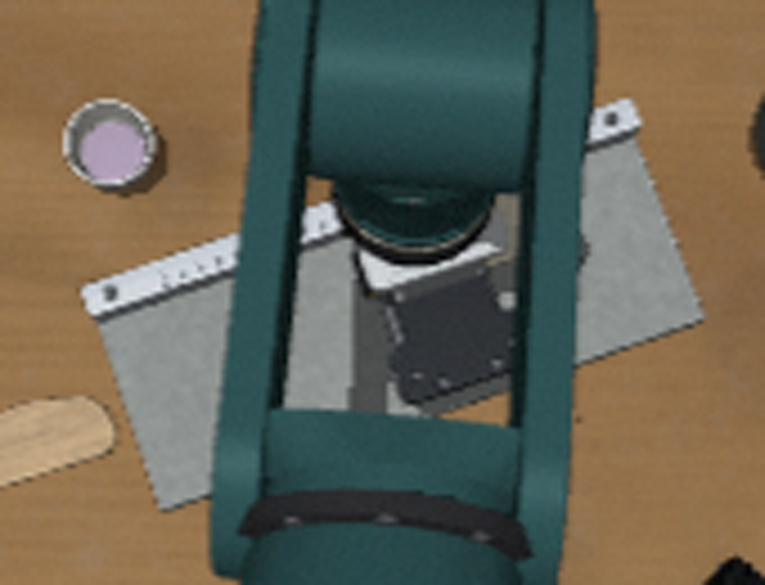

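The tile runs along the fence, with about 8–10 mm left to the flag. I'll creep forward until it touches.

Emit:
drive_tool --motion '[[[0.9,-0.1,0,0,0,0,0],[0.9,-0.2,0,0,0,0,0],[0.9,-0.25,0,0,0,0,0],[0.9,-0.25,0,0,0,0,0]]]'

```text
t: 11.0
tcp_pos: [556.7, 7.9, 32.1]
tcp_rot: [[-0.331, 0.944, 0.0], [0.944, 0.331, -0.0], [-0.0, 0.0, -1.0]]
ft_force: [0.5, 1.0, -0.2]
opening: 0.102
```

Emit:
drive_tool --motion '[[[0.9,-0.07,0,0,0,0,0],[0.9,-0.07,0,0,0,0,0]]]'

```text
t: 11.2
tcp_pos: [557.4, 6.0, 32.2]
tcp_rot: [[-0.331, 0.944, 0.0], [0.944, 0.331, -0.0], [-0.0, 0.0, -1.0]]
ft_force: [-0.4, 0.3, -0.3]
opening: 0.105
```

Emit:
drive_tool --motion '[[[0.9,-0.05,0,0,0,0,0],[0.9,-0.05,0,0,0,0,0]]]'

```text
t: 11.4
tcp_pos: [557.8, 4.6, 32.1]
tcp_rot: [[-0.331, 0.944, 0.0], [0.944, 0.331, -0.0], [-0.0, 0.0, -1.0]]
ft_force: [0.3, 0.4, 0.8]
opening: 0.098
```

Emit:
drive_tool --motion '[[[0.9,-0.05,0,0,0,0,0],[0.9,-0.05,0,0,0,0,0]]]'

```text
t: 11.6
tcp_pos: [558.2, 3.3, 32.1]
tcp_rot: [[-0.331, 0.944, -0.0], [0.944, 0.331, 0.0], [0.0, -0.0, -1.0]]
ft_force: [-0.1, 0.8, 0.8]
opening: 0.102
```

Run:
```python
from g import *
rel((20,-24),18);print(manip.sense()["ft_force"])
c=manip.capture("scene");cs=c["img"][140:230,230:330]; save("scene10.png",cv2.resize(cs,None,fx=6,fy=6,interpolation=cv2.INTER_CUBIC))
```

```text
tgt [559.   4.  32.] row [-0.    0.02  0.  ] [-0. -0.  0.] now board [ 19.3 -24. ] tip 18.1
[-0.05745821  0.77970487  0.76617609]
```

View pics/scene10.png

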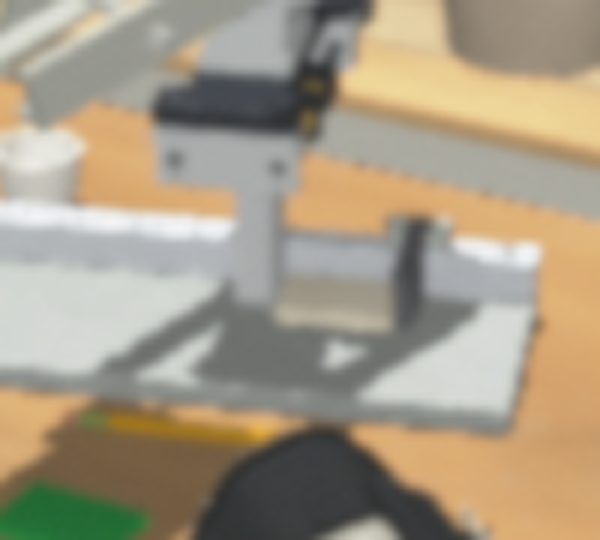

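Emit:
drive_tool --motion '[[[0.9,-0.05,0,0,0,0,0],[0.9,-0.05,0,0,0,0,0]]]'

```text
t: 11.85
tcp_pos: [558.2, 3.0, 32.1]
tcp_rot: [[-0.331, 0.944, -0.001], [0.944, 0.331, 0.002], [0.003, -0.001, -1.0]]
ft_force: [-2.3, 4.3, 2.2]
opening: 0.102
```

Emit:
drive_tool --motion '[[[0.9,-0.03,0,0,0,0,0],[0.9,-0.03,0,0,0,0,0]]]'

```text
t: 12.05
tcp_pos: [558.2, 2.9, 32.1]
tcp_rot: [[-0.331, 0.944, -0.002], [0.944, 0.331, 0.004], [0.004, -0.001, -1.0]]
ft_force: [-3.4, 5.9, 2.4]
opening: 0.101
```

The contact force shows the tile is butted against the flag. I'll back off, lift and look.

Emit:
drive_tool --motion '[[[0.9,0.3,0,0,0,0,0],[0.9,0.8,0,0,0,0,0],[0.9,0.8,0,-1,0,0,0],[0.9,0.8,0,-2.5,0,0,0],[0.9,4.5,-2,-4,0,0,0],[0.9,6.5,-3,-4,0,0,0],[0.9,6.5,-3,-4,0,0,0],[0.9,6.5,-3,-4,0,0,0],[0.9,6.5,-3,-4,0,0,0],[0.9,6.5,-3,-4,0,0,0],[0.9,6.5,-3,-4,0,0,0]]]'

```text
t: 13.15
tcp_pos: [410.1, 154.8, 151.9]
tcp_rot: [[-0.33, 0.944, 0.001], [0.944, 0.33, -0.001], [-0.001, 0.0, -1.0]]
ft_force: [0.6, -0.1, -0.3]
opening: 0.099
```

Run:
```python
from g import *
rel((20,-24),18);print(manip.sense()["ft_force"])
c=manip.capture("scene");cs=c["img"][140:230,230:330]; save("scene11.png",cv2.resize(cs,None,fx=6,fy=6,interpolation=cv2.INTER_CUBIC))
c=manip.capture("top");cs=c["img"][120:230,210:340]; save("top11.png",cv2.resize(cs,None,fx=5.2,fy=5.2,interpolation=cv2.INTER_CUBIC))
(ct,sz,an),n=tile_pose(c,(270,170));print(R2.T@(np.array(ct)-[bx,by]),sz,an-np.degrees(ba),n)
```

```text
tgt [559.   4.  32.] row [-6.39  3.01  4.  ] [0.   0.01 0.  ] now board [-70.5 167.9] tip 137.9
[ 0.60015753 -0.14701823 -0.31391751]
[ 24.28533735 -62.9697168 ] (40.1249885559082, 58.309627532958984) -0.07290181361466352 [266 160  27  21 370]
```

View pics/scene11.png

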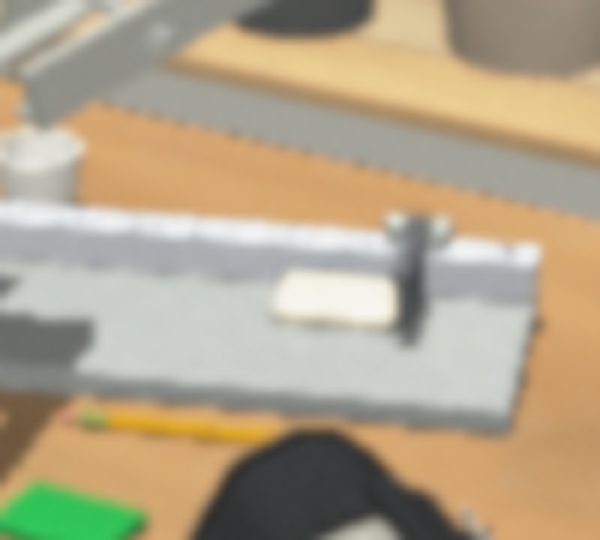

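View pics/top11.png

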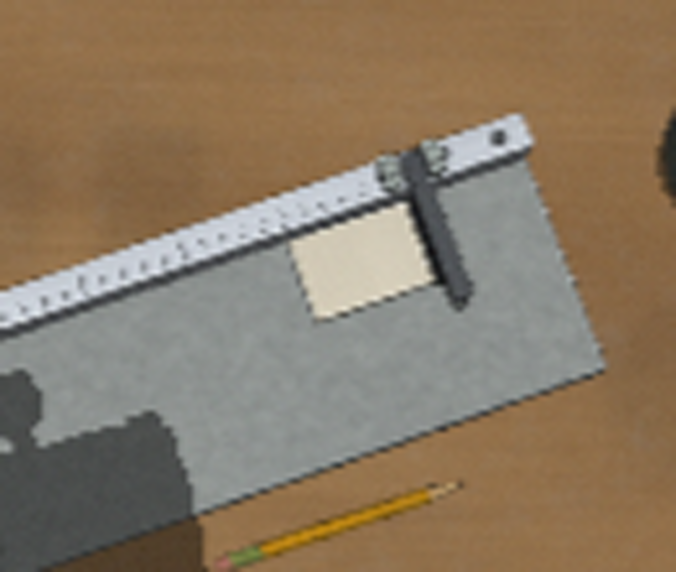

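The tile sits in the corner. Before handing in, I'll check the flag's slope, the tile's height and the cups.

Run:
```python
from g import *
W=lambda b:np.r_[R2@np.array(b[:2])+[bx,by],b[2]]
X=[];Z=[]
for k in range(4):
    c=manip.capture("top"); d=c["depth"]; g=c["img"].astype(int).sum(2)
    for x in np.arange(2,42,2):
        u,v=np.round(proj(c,W((x,-97.5,56)))).astype(int); z=at_depth(c,u,v,d[v,u])[2]
        if 40<z<70: X.append(x);Z.append(z)
p,cov=np.polyfit(X,Z,1,cov=True); print("slope rad",-p[0],"+-",cov[0,0]**.5,"mean z",np.mean(Z),len(Z))
print("tile z",np.mean([at_depth(c,u,v,d[v,u])[2] for u in range(272,287,3) for v in range(167,174,2)]), "bed", np.mean([at_depth(c,u,v,d[v,u])[2] for u in range(275,290,3) for v in range(188,194,2)]))
for q in("grey_cup","egg_cup"): print(q,[(np.round(o["uv"]),round(o["score"],2)) for o in manip.find_in("top",q)][:2])
s=manip.sense();print(s["t"],s["ft_force"],abs(s["qvel"]).max())
```

```text
slope rad -0.0022332563218974344 +- 0.01739449672252784 mean z 54.41986191725686 78
tile z 22.22714965346235 bed 13.555999598125776
grey_cup [(array([356., 150.]), 0.57)]
egg_cup [(array([194., 152.]), 0.86), (array([256., 187.]), 0.37)]
13.55 [0.45205455 0.47776949 0.18215825] 0.0060595611886940254
```

The flag is level (slope −0.002 ± 0.017 rad), the tile lies flat, and the cups haven't moved.

```bash
python3 -c "
from cell import manip
print(manip.finish_job())"
```

```text
the job is handed in; nothing more can be done
None
```

The job is handed in at about 13.6 s of the 45 s. The flag is down and the tile sits in the corner between fence and flag. `finish_job` gives no verdict, so the evidence is my own last checks.

I tipped the flag over from behind with the closed fingers. Then I pushed the tile's long side square against the fence, slid it along until it pressed on the flag (about 7 N), and withdrew.

- **Flag:** level, with a slope of −0.002 ± 0.017 rad and its top at about 54 mm (56 expected).
- **Tile:** about 24 mm along the board's x (24 expected), parallel to the fence within 0.1° and flat, with its top about 8.7 mm above the bed.
- **Cups and arm:** both cups are within 2 pixels of where they started (about 5 mm), and the arm is clear of everything.

**Disagreement:** my board fit is 2–4 mm off near the flag end. The tile therefore reads y = −63 mm instead of −65 mm, though the contact force and the pictures show it touching the flag.

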